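# Load the lacquer tins on the sloped roller lane

## Robot

A 7-joint arm with a two-finger parallel gripper is mounted at the origin on the work surface. World frame = base frame: x ahead of the robot, y to its left, z up, the work surface at z = 0. Lengths are in m, angles in rad, forces in N, time in s.
With the tool pointing down it reaches from about 0.4 to 0.875 m from the base axis. Payload 19.3 kg.
Tool frame: the origin (TCP) lies midway between the tips of the shut fingers; the grasp point (between the pads) lies 19 mm behind it; z points along the fingers, y is the direction in which the jaws open and shut (so a half turn about z gives the same grasp; the last joint's range is limited). The gripper opens to 85 mm and grips with 20 to 120 N. Pads are 22 mm wide; open, the fingers measure 114 mm over their backs; the gripper's body (76 mm by 85 mm) begins 54 mm behind the grasp point. The pads swing forward as they close: fully open they stand 13 mm farther back than shut.
Start: joints at [-1.267, 0.521, -0.036, 1.599, 0.021, 1.021, -0.113], TCP at [0.228, 0.582, 0.231] pointing down, gripper open.
Joint ranges: [-2.91, 2.91], [-0.3, 2.13], [-1.5, 1.42], [0.17, 2.43], [-1.26, 4.41], [0.16, 1.93], [-2.52, 2.52]. Speed limits (rad/s): [1.89, 1.89, 2.39, 2.39, 3.01, 3.01, 3.01].

## Interface

Orientations are given as [roll, pitch, yaw] about the fixed x, y, z axes, in that order (R = Rz(yaw) Ry(pitch) Rx(roll)).
In Python, from workcell import bot gives the robot as it stands.
- The arm moves only by the tool servo_tool, never from a script. Its argument "plan" is a list of rows, each a list of 5 numbers: the shift along the world's x, y, z in mm, then the turn about the world's z in rad, then the gripper's target within -1 to 1 (shut at 1, half-way at 0, fully open at -1). In form: [[tx, ty, tz, yaw, jaw], ...]. A call has exactly 10 rows; each row is the pose to reach, as a shift and turn from the pose commanded when the call began; what a row does not reach only later rows make up. A row lasts 1/12 s, in which the tool goes at most 41.7 mm and 7.16 degrees, less where a joint would pass 70% of its speed; a pose out of reach is approached as far as the arm can. A call with a gripper value outside its range is refused whole. The fingers move at their own pace and stop on an object; "squeeze" is the grip in N (left out, the last holds). Time passes only in rows, so rows that repeat a pose let the fingers close, or fill a call up. It gives the time, the measured TCP pose, the force and the opening at its end, in the units of the state.
- bot.observe(): the state, without advancing time (a new reading comes with each control period).
- bot.grab_frame(name): name is "side" or "top"; returns the picture (420x560x3 uint8, blue, green, red); there is no depth.
- bot.calibration(name): a dict with "fx", "fy", "cx", "cy" (pixels), "k1" (the pictures are not rectified: a ray, as slopes to the right and down, at radius r is drawn at 1 + k1 r^2 times it, then the intrinsics apply), "T" (4x4, takes a point from camera to world coordinates). Camera axes: x right, y down, z forward; pixel columns grow to the right and rows downward; lengths in m; the calibration is good to about 2 mm. A picture is of the moment at which its call begins. calibration takes no time and is no camera call.
- bot.job_done(): hands the job in, once; it reports no verdict.
The state is a dict: "clock": time; "qpos": joint angles; "qd": joint speeds; "joint_efforts": joint torques, N m; "position": TCP position; "tool_rot": TCP orientation; "force": force on the tool from outside, world axes, zero at the start; "moment": the same for the moment, N m; "grip_width": finger opening in m.
Only numpy, scipy, OpenCV 4.12 (cv2) and the standard library are available. Lean on these libraries where they do the work, as an engineer would, in place of code of your own. Each camera call takes 0.05 s, during which the arm holds its last target.

## Task

Take the wooden stick that lies across the roller lane and lay it flat in the shallow wooden tray. Then stock the lane: set the rectangular can upright, its long side along the lane, on the rollers at the open upper end so that it rolls under the wire guard down to the stop, and after it the smaller of the two round tins so that it rolls down to rest against the can. Set them down gently, do not tip them over, and leave the other things where they stand.

Things in the scene. Friction and masses are not known exactly. Their poses are not given: they have to be found in the camera images.
- lane: Fixed roller lane on legs, left or right of the tray. Frame level, origin on the table plane straight under the loading spot; x points downhill (roughly away from the robot), y across, z up. 16 free grey rollers (radius 8 mm, 22 mm apart) form a deck falling along +x at 0.13 rad, from x = -85 mm (open upper end) to the stop plate, its face at x = 270 mm (roller tops there 50 mm high). The robot loads it over x = -45 to 40 mm.
- lane_load (a point): Loading spot: on the roller tops, mid-width, at x = 0 of the lane, 85 mm above the table (roller tops elsewhere: 85 - 0.131 x, in mm). Axes as the lane's. The rollers are braked a little: a can set down here rolls down by itself in 1 to 3 s. Two side rails, inner faces 77 mm and outer faces 89 mm apart, stand 12 mm above the roller tops.
- guard (a point): Middle of the wire guard's uphill hoop, 105 mm above the roller tops. The guard spans the lane from here (lane x = 133 mm at the top, 117 mm at the rails) to the stop, 106 mm wide: things roll under it, a gripper cannot reach in from above. Axes as the lane's.
- stick_mid (a point): Centre of the loose wooden stick, 150 x 22 x 24 mm (x long, y wide, z high), 60 g. It starts lying across the two rails of the lane about 35 mm uphill of the loading spot, roughly square to the lane, its underside 12 mm above the roller tops, tilted with the slope.
- tray: Fixed shallow open wooden tray in the middle of the table between the lane and the cardboard sheet, 220 x 125 mm outside (x long, y wide), walls 5 mm thick and 16 mm high, floor 5 mm thick. Origin: centre of its underside on the table.
- can_mid (a point): Centre (36 mm up) of the loose rectangular steel can, 80 x 56 x 72 mm (x long, y wide, z high), with a black screw cap on top (24 mm across, 8 mm high, 20 mm along +x from the middle). About 0.4 kg. Stands upright on the cardboard sheet, at any yaw.
- tin_mid (a point): Centre (35 mm up) of the smaller loose round steel tin, 62 mm across, 70 mm high, z its axis. About 0.26 kg. Stands upright on the cardboard sheet.
- big_tin_mid (a point): Bystander: centre of the bigger round steel tin, 82 mm across, 85 mm high, upright on the cardboard sheet. Leave it.
- jar_mid (a point): Bystander: centre of an amber jar with black lid, 62 mm across, 80 mm high, upright on the cardboard sheet. Leave it.
- cup_mid (a point): Bystander: centre of an empty white cup, 72 mm across the rim, 85 mm high, upright on the cardboard sheet. Leave it.
- bottle_mid (a point): Bystander: centre of a green bottle, 60 mm across, 150 mm high, standing beyond the tray. Leave it.
- sheet: Fixed sheet of cardboard lying on the table, 270 x 310 x 3 mm (x, y, z), on the other side of the tray from the lane; the can, the two tins, the jar and the cup stand on it in changing places about 125 mm apart (its corners and its middle). Origin: centre of its underside.
There are look-alikes about, which are no part of the job. What is shaped like the part that bears can_mid but turquoise or yellow is not meant.

How it is judged:
By the outcome, as a careful person would: the job done as asked, in the order asked, and still so for the second after the job is handed in, with the robot touching nothing.
It also fails if it takes over 72 s, if anything falls off the work surface, if the arm or the gripper's body presses on something with over 40 N, if the wrist force passes 120 N, or if a joint passes its speed limit or range.

## Working session

There is one attempt and no reset: what is moved stays moved. The work goes in short steps, Python scripts to look and compute and a tool call to move; the robot and the scene stay as the last step left them, time stands still between calls to the robot, and variables do not carry over. Pictures are saved under pics/ and viewed, and the job is handed in when it is done.

Besides the shell and the picture viewer there is one more tool, called as name([rows], argument=value, ...), one row to a line, values as JSON. servo_tool: Moves the arm, as the interface text tells. Its arguments: {"type":"object","properties":{"plan":{"type":"array","items":{"type":"array","items":{"type":"number"}}},"squeeze":{"type":"number"}},"required":["plan"]}

```bash
mkdir -p pics; ls
python3 - <<'E'
from workcell import bot
import cv2
for n in("side","top"):
    cv2.imwrite(f"pics/{n}0.png",bot.grab_frame(n)); c=bot.calibration(n); print(n,{k:(v if k!="T" else None) for k,v in c.items()}); print(c["T"])
print(bot.observe())
E
```

```text
pics
side {'fx': 393.4636121990898, 'fy': 393.4636121990898, 'cx': 277.64353421163145, 'cy': 210.720953614268, 'k1': -0.06433149737499168, 'T': None}
[[ 0.81871361 -0.34832372  0.45648506  0.08020435]
 [-0.57419285 -0.50114691  0.6474213  -0.7195299 ]
 [ 0.00325388 -0.79216309 -0.61030079  0.76070265]
 [ 0.          0.          0.          1.        ]]
top {'fx': 491.66486070958877, 'fy': 491.66486070958877, 'cx': 283.36408749782817, 'cy': 201.97726553560952, 'k1': -0.1709700984635201, 'T': None}
[[ 0.00847203 -0.99395584  0.10945324  0.40415694]
 [-0.99988393 -0.00703435  0.01351455 -0.07417072]
 [-0.01266293 -0.10955503 -0.99390007  1.63054168]
 [ 0.          0.          0.          1.        ]]
{'clock': 0.1, 'qpos': array([-1.2671559 ,  0.52193608, -0.03632915,  1.59991532,  0.02118376,
        1.02111492, -0.1128001 ]), 'qd': array([ 1.27190998e-03, -1.36406413e-03,  5.41379515e-04, -8.12067090e-04,
       -1.07033247e-03, -7.65063441e-05, -3.73108301e-04]), 'joint_efforts': array([ 4.48159451e-03, -9.28491712e+01,  1.98462322e+00, -3.70528936e+01,
        1.82569673e-02,  5.49794873e-03,  1.08121392e-05]), 'position': array([0.22816585, 0.58155363, 0.23080746]), 'tool_rot': array([-3.14060472e+00,  5.41970822e-05,  2.76773353e+00]), 'force': array([0.68027215, 0.32069814, 0.07921086]), 'moment': array([ 0.03374888, -0.02540517,  0.01980139]), 'grip_width': 0.08517326812770255}
```

View pics/side0.png

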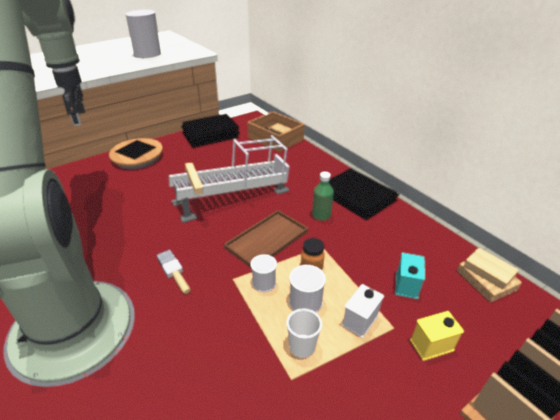

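View pics/top0.png

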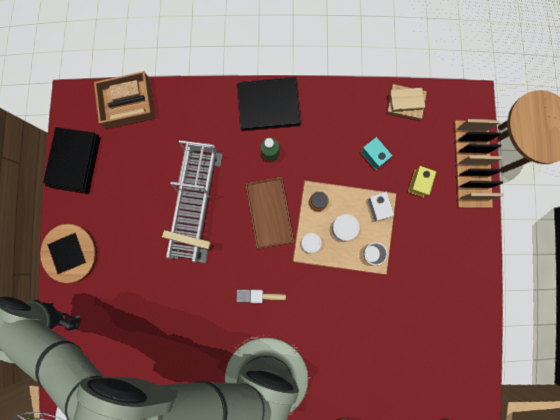

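The side view shows the lane with the stick near (194,178), the tray (267,238), small tin (263,273), big tin (307,290), grey can (364,310), jar (313,255) and cup (303,333). In the top view these are at: stick (186,240), tray (270,212), small tin (312,243), big tin (346,228), can (381,207), cup (375,254). I'll zoom in next to measure.

```bash
cat > h.py <<'E'
import numpy as np,cv2
from workcell import bot
def cal(n):
    c=bot.calibration(n);K=np.array([[c["fx"],0,c["cx"]],[0,c["fy"],c["cy"]],[0,0,1.]]);return K,np.array([c["k1"],0,0,0,0.]),np.array(c["T"])
def ray(n,uv):
    K,d,T=cal(n);p=cv2.undistortPoints(np.array(uv,float).reshape(-1,1,2),K,d).reshape(-1,2)
    v=np.c_[p,np.ones(len(p))]@T[:3,:3].T
    return T[:3,3],v/np.linalg.norm(v,axis=1)[:,None]
def plane(n,uv,z):
    o,v=ray(n,uv);return o+v*((z-o[2])/v[:,2])[:,None]
def tri(a,b):
    o1,v1=ray("side",a);o2,v2=ray("top",b);out=[]
    for p,q in zip(v1,v2):
        s=np.linalg.lstsq(np.c_[p,-q],o2-o1,rcond=None)[0]
        A=o1+s[0]*p;B=o2+s[1]*q;out.append(np.r_[(A+B)/2,np.linalg.norm(A-B)])
    return np.array(out)
def proj(n,P):
    K,d,T=cal(n);W=np.linalg.inv(T);return cv2.projectPoints(np.array(P,float).reshape(-1,1,3),cv2.Rodrigues(W[:3,:3])[0],W[:3,3],K,d)[0].reshape(-1,2)
def crop(n,x0,y0,x1,y1,s,name,im=None):
    im=bot.grab_frame(n) if im is None else im
    cv2.imwrite("pics/"+name,cv2.resize(im[y0:y1,x0:x1],None,fx=s,fy=s,interpolation=cv2.INTER_CUBIC))
E
python3 - <<'E'
from h import *
s=cv2.imread("pics/side0.png");t=cv2.imread("pics/top0.png")
crop("side",150,130,300,230,5,"sl.png",s);crop("side",220,205,400,375,3.5,"ss.png",s)
crop("top",155,130,305,270,4,"tl.png",t);crop("top",285,170,405,280,5,"ts.png",t)
E
```

```text
(no output)
```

View pics/sl.png

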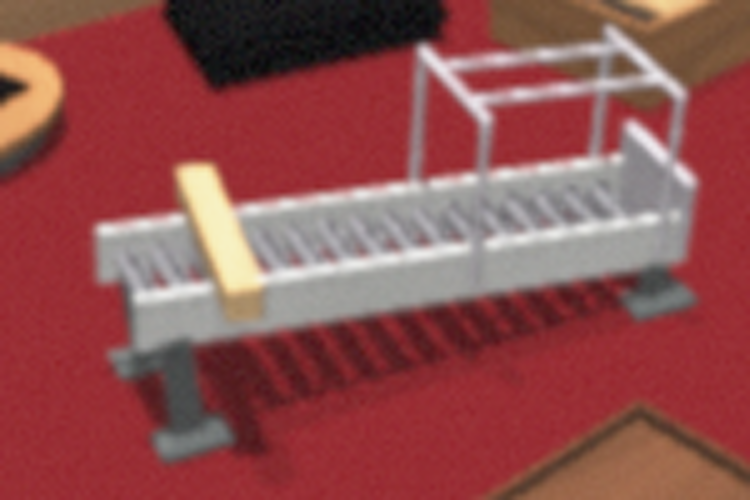

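View pics/ss.png

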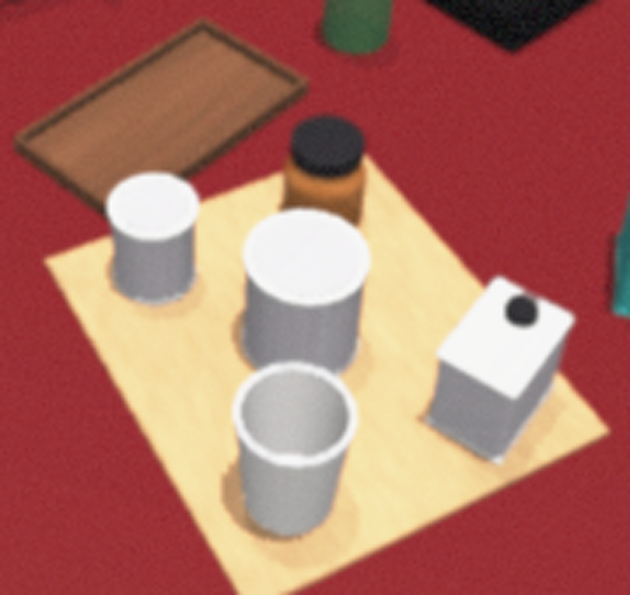

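View pics/tl.png

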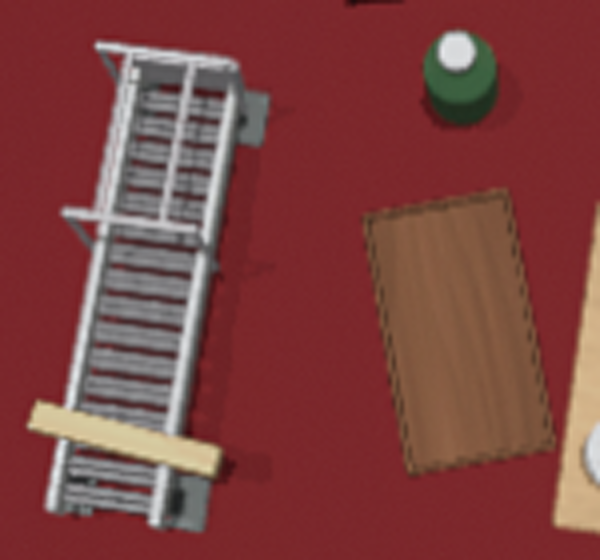

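View pics/ts.png

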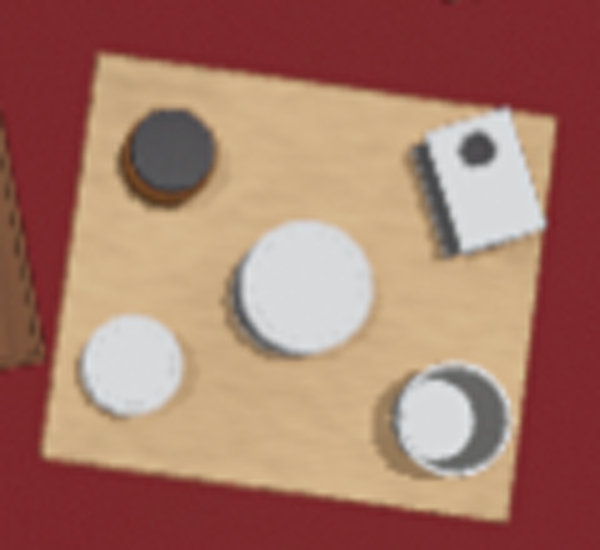

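```bash
cat > m.py <<'E'
from h import *
np.set_printoptions(precision=4,suppress=True)
f=lambda pts,x0,y0,s:(np.array(pts,float)+.5)/s-.5+[x0,y0]
SL=lambda p:f(p,150,130,5);SS=lambda p:f(p,220,205,3.5);TL=lambda p:f(p,155,130,4);TS=lambda p:f(p,285,170,5)
print("stick",tri(SL([(177,165),(212,163),(262,285),(225,291)]),TL([(28,428),(37,402),(222,447),(215,475)])))
print("guard",tri(SL([(425,50),(487,120),(610,32),(682,95)]),TL([(66,212),(205,230),(100,47),(236,65)])))
print("rail",tri(SL([(99,229),(139,296)]),TL([(57,508),(158,521)])))
print("tray",tri(SS([(15,145),(205,20),(308,85)]),TL([(412,472),(366,213),(508,190)])))
print("trayplane", plane("top",TL([(412,472),(366,213),(508,190),(553,447)]),0.016))
print("can top",tri(SS([(500,277),(574,318),(513,396),(440,351),(521,310)]),TS([(428,133),(508,108),(546,230),(459,254),(477,149)])))
t=cv2.imread("pics/top0.png");s=cv2.imread("pics/side0.png")
def blob(im,c,th,r=32):
    g=im.min(2);m=(g>th).astype(np.uint8);n,l,st,ce=cv2.connectedComponentsWithStats(m)
    k=l[int(c[1]),int(c[0])];cs=cv2.findContours((l==k).astype(np.uint8),0,1)[0][0]
    return cv2.fitEllipse(cv2.convexHull(cs)),st[k]
for nm,a,b in(("tin",(263,264),(312,243)),("big",(307,280),(346,228))):
    for th in(185,200,210):
        e1,_=blob(s,a,th);e2,_=blob(t,b,th)
        print(nm,th,e1,e2,tri([e1[0]],[e2[0]]))
E
python3 m.py
```

```text
stick [[0.4583 0.3231 0.1264 0.0017]
 [0.479  0.3171 0.1237 0.0011]
 [0.4443 0.1715 0.1249 0.0048]
 [0.423  0.1761 0.1265 0.0042]]
guard [[0.6206 0.2866 0.1741 0.0012]
 [0.6048 0.1801 0.1775 0.0059]
 [0.7526 0.2696 0.1557 0.0017]
 [0.7358 0.1624 0.1615 0.0042]]
rail [[0.3959 0.3022 0.1125 0.0037]
 [0.3872 0.2224 0.1109 0.0035]]
tray [[ 0.4288  0.0326  0.0062  0.0048]
 [ 0.6438  0.0734  0.0129  0.0038]
 [ 0.6655 -0.0451  0.0088  0.0016]]
trayplane [[ 0.4308  0.0309  0.016 ]
 [ 0.645   0.0722  0.016 ]
 [ 0.665  -0.0457  0.016 ]
 [ 0.4523 -0.0845  0.016 ]]
can top [[ 0.596  -0.3305  0.0743  0.0004]
 [ 0.6124 -0.3826  0.072   0.0014]
 [ 0.5337 -0.4054  0.0757  0.0013]
 [ 0.5203 -0.3513  0.073   0.004 ]
 [ 0.585  -0.361   0.0777  0.0016]]
tin 185 ((263.3516540527344, 263.6543273925781), (18.982677459716797, 25.860416412353516), 89.57947540283203) ((311.0700378417969, 242.38682556152344), (19.22710609436035, 19.262836456298828), 161.94081115722656) [[ 0.4469 -0.1413  0.07    0.0021]]
tin 200 ((263.3040771484375, 263.66259765625), (18.480270385742188, 25.630516052246094), 90.29706573486328)
[... 436 characters left out ...]
, (27.124841690063477, 37.22110366821289), 96.98628997802734) ((346.0107727050781, 226.70016479492188), (25.413782119750977, 25.781272888183594), 165.60365295410156) [[ 0.4963 -0.2505  0.0847  0.0027]]
big 200 ((307.06329345703125, 278.00885009765625), (26.723299026489258, 36.581443786621094), 96.99517822265625) ((345.9889221191406, 226.7769775390625), (24.812335968017578, 25.159080505371094), 130.3594970703125) [[ 0.4962 -0.2504  0.0851  0.0023]]
big 210 ((307.09515380859375, 278.071533203125), (26.52843475341797, 36.29182052612305), 96.43104553222656) ((345.93988037109375, 226.85055541992188), (24.122604370117188, 24.326839447021484), 107.15304565429688) [[ 0.4961 -0.2504  0.0849  0.002 ]]
```

Every measurement matches the given sizes. The stick's top is at 0.125, the can's top at 0.074 and the tin's top at 0.070. Lane yaw is about -0.130 and the loading spot is near (0.479, 0.251). I'll start with the stick: approach first, then turn -1.43.

servo_tool([
  [22, -33, 0, -0.12, -0.2],
  [44, -66, 0, -0.24, -0.2],
  [67, -100, 0, -0.36, -0.2],
  [89, -134, 0, -0.48, -0.2],
  [111, -167, 0, -0.6, -0.2],
  [134, -200, 0, -0.72, -0.2],
  [156, -234, -10, -0.84, -0.2],
  [178, -268, -20, -0.96, -0.2],
  [200, -301, -30, -1.08, -0.2],
  [223, -335, -30, -1.2, -0.2],
])

```text
clock: 0.93
position: [0.451, 0.2448, 0.1998]
tool_rot: [-3.14, 0.001, 1.562]
force: [1.5, 0.9, 0.2]
grip_width: 0.0511
```

servo_tool([
  [0, 0, 0, -0.11, -0.2],
  [0, 0, 0, -0.23, -0.2],
  [0, 0, 0, -0.23, -0.2],
  [0, 0, 0, -0.23, -0.2],
  [0, 0, 0, -0.23, -0.2],
  [0, 0, 0, -0.23, -0.2],
  [0, 0, 0, -0.23, -0.2],
  [0, 0, 0, -0.23, -0.2],
  [0, 0, 0, -0.23, -0.2],
  [0, 0, 0, -0.23, -0.2],
])

```text
clock: 1.77
position: [0.4512, 0.2469, 0.2013]
tool_rot: [3.142, -0.0, 1.338]
force: [-0.2, 1.1, -1.1]
grip_width: 0.0511
```

Run:
```python
from h import *
o=bot.observe();print(o["clock"],o["position"],o["tool_rot"],o["qpos"],o["grip_width"])
crop("side",110,60,310,210,4,"s1.png");crop("top",130,130,305,280,4,"t1.png")
```

```text
1.7667 [0.45123511 0.24688236 0.20131465] [ 3.14158282e+00 -3.61705379e-05  1.33832676e+00] [-0.9012723   0.40812127  0.37536885  1.93527224 -0.19784264  0.83361926
 -0.6527514 ] 0.05105696433270899
```

View pics/s1.png

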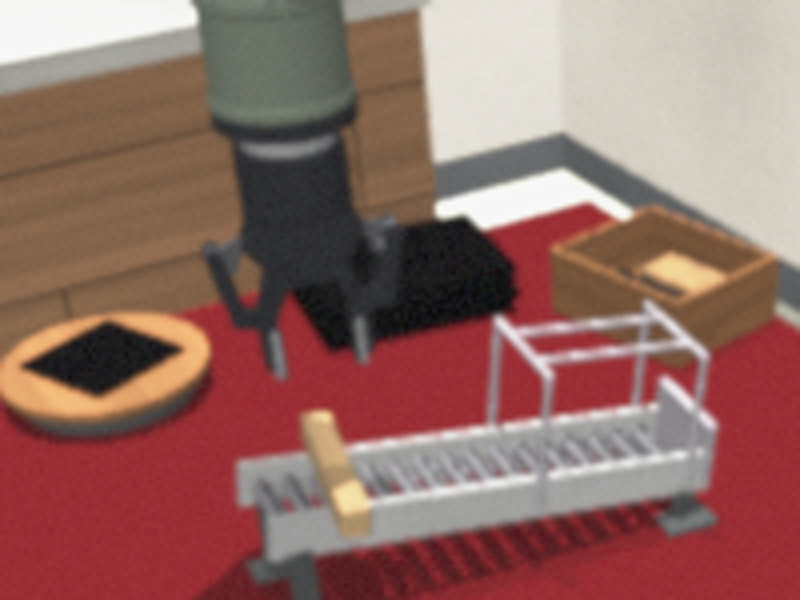

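View pics/t1.png

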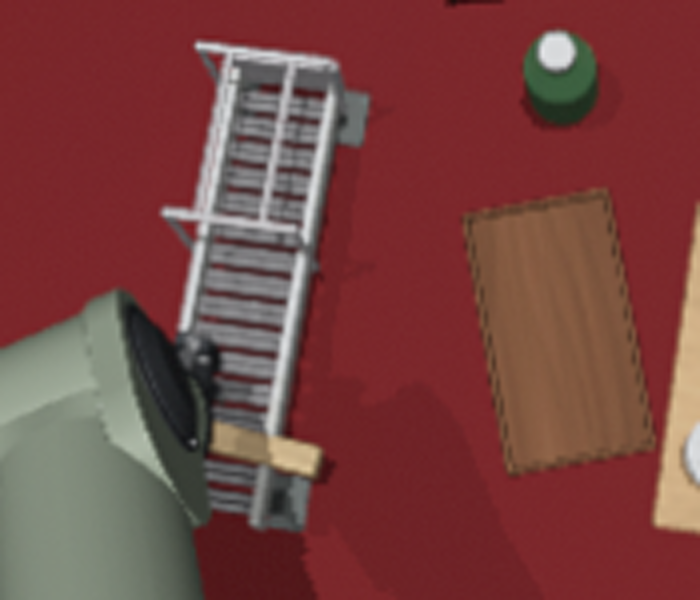

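The open fingers, at (278,370) and (365,355) in the side crop, straddle the stick's line. Next I descend to z = 0.104 and close.

servo_tool([
  [0, 0, -25, 0, -0.2],
  [0, 0, -50, 0, -0.2],
  [0, 0, -70, 0, -0.2],
  [0, 0, -85, 0, -0.2],
  [0, 0, -92, 0, -0.2],
  [0, 0, -97, 0, -0.2],
  [0, 0, -97, 0, -0.2],
  [0, 0, -97, 0, 0.1],
  [0, 0, -97, 0, 0.3],
  [0, 0, -97, 0, 0.5],
], squeeze=30)

```text
clock: 2.7
position: [0.4516, 0.2471, 0.1052]
tool_rot: [3.141, -0.001, 1.338]
force: [-3.6, -1.3, 14.9]
grip_width: 0.0226
```

servo_tool([
  [0, 0, 0, 0, 0.7],
  [0, 0, 0, 0, 0.9],
  [0, 0, 0, 0, 1],
  [0, 0, 0, 0, 1],
  [0, 0, 0, 0, 1],
  [0, 0, 5, 0, 1],
  [0, 0, 15, 0, 1],
  [0, 0, 35, 0, 1],
  [0, 0, 65, 0, 1],
  [0, 0, 90, 0, 1],
])

```text
clock: 3.53
position: [0.4513, 0.2466, 0.1966]
tool_rot: [3.141, -0.0, 1.337]
force: [-0.3, 0.6, 0.2]
grip_width: 0.0226
```

Gripped at 22.6 mm. I'll carry it over the tray, turning -1.15, and look before lowering.

servo_tool([
  [8, -20, 0, -0.11, 1],
  [18, -45, 0, -0.23, 1],
  [28, -73, 0, -0.35, 1],
  [39, -101, 0, -0.47, 1],
  [50, -129, 0, -0.59, 1],
  [60, -157, 0, -0.71, 1],
  [71, -185, 0, -0.83, 1],
  [82, -213, -10, -0.95, 1],
  [91, -237, -25, -1.07, 1],
  [97, -254, -40, -1.15, 1],
])

```text
clock: 4.37
position: [0.5492, -0.0095, 0.1552]
tool_rot: [3.141, -0.002, 0.18]
force: [-0.3, 0.8, -0.1]
grip_width: 0.0223
```

servo_tool([
  [0, 0, -20, 0, 1],
  [0, 0, -40, 0, 1],
  [0, 0, -60, 0, 1],
  [0, 0, -80, 0, 1],
  [0, 0, -90, 0, 1],
  [0, 0, -100, 0, 1],
  [0, 0, -107, 0, 1],
  [0, 0, -107, 0, 1],
  [0, 0, -107, 0, 1],
  [0, 0, -107, 0, 1],
])

```text
clock: 5.2
position: [0.5487, -0.0072, 0.0481]
tool_rot: [3.142, -0.001, 0.188]
force: [0.0, -0.3, 0.3]
grip_width: 0.0225
```

Run:
```python
from h import *
crop("side",200,130,360,280,4,"s2.png")
```

```text
(no output)
```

View pics/s2.png

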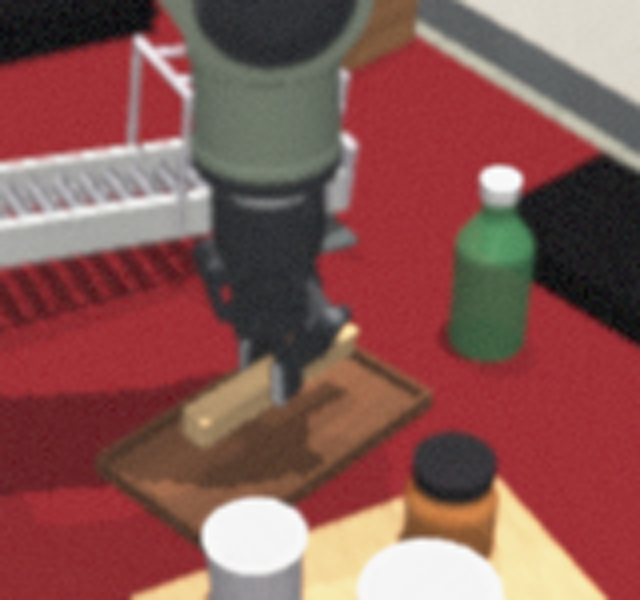

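The stick is level and parallel to the tray, with its near end at (205,425) in the crop, above the tray. I'll lower it gently.

servo_tool([
  [0, 0, -10, 0, 1],
  [0, 0, -20, 0, 1],
  [0, 0, -26, 0, 1],
  [0, 0, -30, 0, 1],
  [0, 0, -32, 0, 1],
  [0, 0, -34, 0, 1],
  [0, 0, -36, 0, 1],
  [0, 0, -37, 0, 1],
  [0, 0, -37, 0, 1],
  [0, 0, -37, 0, 1],
])

```text
clock: 6.08
position: [0.5483, -0.0071, 0.0104]
tool_rot: [-3.142, -0.0, 0.188]
force: [-0.2, -0.1, -0.5]
grip_width: 0.0222
```

servo_tool([
  [0, 0, -1, 0, 1],
  [0, 0, -2, 0, 1],
  [0, 0, -2, 0, 1],
  [0, 0, -2, 0, 1],
  [0, 0, -2, 0, 1],
  [0, 0, -2, 0, 1],
  [0, 0, -2, 0, 1],
  [0, 0, -2, 0, 1],
  [0, 0, -2, 0, 1],
  [0, 0, -2, 0, 1],
])

```text
clock: 6.92
position: [0.5484, -0.007, 0.0084]
tool_rot: [-3.141, -0.0, 0.188]
force: [0.7, 3.9, 5.3]
grip_width: 0.0214
```

It's touching, at about 5 N. I'll release and rise.

servo_tool([
  [0, 0, 0, 0, 0.4],
  [0, 0, 0, 0, 0.3],
  [0, 0, 0, 0, 0.2],
  [0, 0, 0, 0, 0.1],
  [0, 0, 0, 0, 0],
  [0, 0, 5, 0, 0],
  [0, 0, 20, 0, 0],
  [0, 0, 55, 0, 0],
  [0, 0, 95, 0, -0.5],
  [0, 0, 135, 0, -1],
])

```text
clock: 7.75
position: [0.5475, -0.0076, 0.1449]
tool_rot: [3.141, 0.001, 0.187]
force: [0.6, 0.6, -0.3]
grip_width: 0.0655
```

servo_tool([
  [0, -30, 10, 0, -1],
  [0, -65, 20, 0.02, -1],
  [0, -105, 20, 0.04, -1],
  [0, -146, 20, 0.06, -1],
  [0, -187, 20, 0.09, -1],
  [4, -228, 20, 0.09, -1],
  [8, -269, 20, 0.09, -1],
  [12, -310, 20, 0.09, -1],
  [16, -345, 20, 0.09, -1],
  [17, -360, 20, 0.09, -1],
])

```text
clock: 8.58
position: [0.5639, -0.3726, 0.1637]
tool_rot: [3.139, 0.001, 0.274]
force: [-0.7, 0.1, -0.3]
grip_width: 0.0858
```

Run:
```python
from h import *
o=bot.observe();print(o["clock"],o["position"],o["tool_rot"],o["qpos"])
s=bot.grab_frame("side");t=bot.grab_frame("top")
cv2.imwrite("pics/s3f.png",s);cv2.imwrite("pics/t3f.png",t)
crop("side",210,150,410,300,4,"s3.png",s);crop("top",225,130,425,280,4,"t3.png",t)
```

```text
8.5833 [ 0.5638525  -0.3725533   0.16373122] [3.13933713e+00 1.03981249e-03 2.73703136e-01] [ 0.1488299   0.75218195  0.58198001  1.5369411  -0.4624657   0.99194664
 -0.4345355 ]
```

View pics/s3.png

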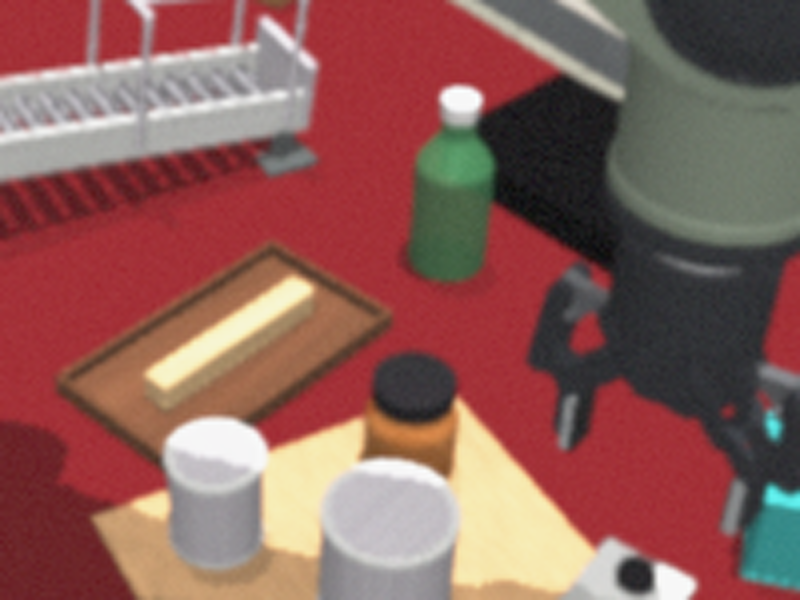

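View pics/t3.png

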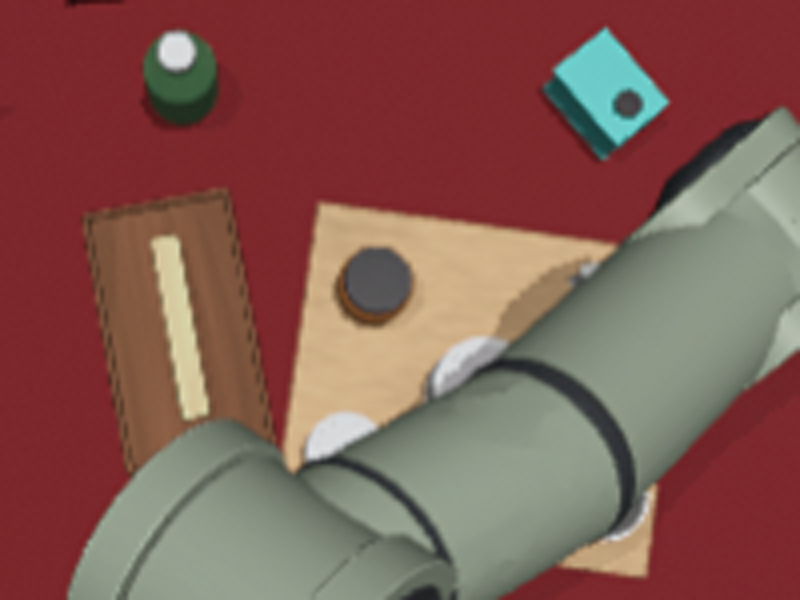

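The stick lies flat in the tray, from (150,385) to (300,285) in the side crop. The gripper is above the can, so I'll descend to grasp it at z = 0.035.

servo_tool([
  [0, 0, 0, 0, -1],
  [0, 0, 0, 0, -1],
  [0, 0, -15, 0, -1],
  [0, 0, -30, 0, -1],
  [0, 0, -45, 0, -1],
  [0, 0, -55, 0, -1],
  [0, 0, -60, 0, -1],
  [0, 0, -60, 0, -1],
  [0, 0, -60, 0, -1],
  [0, 0, -60, 0, -1],
])

```text
clock: 9.52
position: [0.5656, -0.3673, 0.1042]
tool_rot: [3.141, -0.001, 0.278]
force: [0.6, -0.1, -0.5]
grip_width: 0.0854
```

Run:
```python
from h import *
crop("side",300,180,480,330,4,"s4.png")
```

```text
(no output)
```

View pics/s4.png

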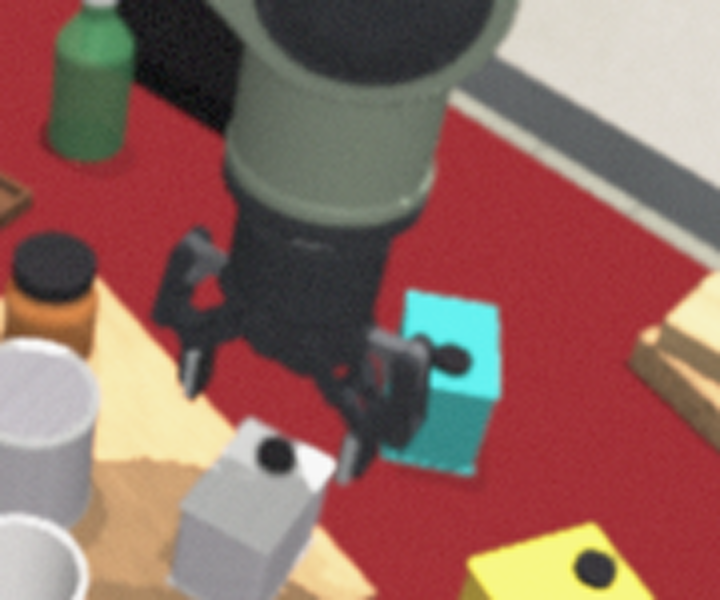

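The fingertips, at (190,390) and (345,478), are centred over the can. Descending the rest of the way.

servo_tool([
  [0, 0, -15, 0, -1],
  [0, 0, -30, 0, -1],
  [0, 0, -45, 0, -1],
  [0, 0, -58, 0, -1],
  [0, 0, -66, 0, -1],
  [0, 0, -69, 0, -1],
  [0, 0, -69, 0, -1],
  [0, 0, -69, 0, -0.8],
  [0, 0, -69, 0, -0.6],
  [0, 0, -69, 0, -0.5],
], squeeze=40)

```text
clock: 10.4
position: [0.5656, -0.3674, 0.035]
tool_rot: [3.141, -0.001, 0.278]
force: [-0.2, 0.1, -0.1]
grip_width: 0.0642
```

servo_tool([
  [0, 0, 0, 0, -0.4],
  [0, 0, 0, 0, -0.2],
  [0, 0, 0, 0, 0],
  [0, 0, 0, 0, 0.5],
  [0, 0, 0, 0, 1],
  [0, 0, 0, 0, 1],
  [0, 0, 3, 0, 1],
  [0, 0, 10, 0, 1],
  [0, 0, 20, 0, 1],
  [0, 0, 35, 0, 1],
])

```text
clock: 11.23
position: [0.5647, -0.3669, 0.0696]
tool_rot: [-3.141, 0.001, 0.278]
force: [0.4, 0.7, -4.4]
grip_width: 0.0557
```

Run:
```python
from h import *
o=bot.observe();print(o["clock"],o["position"],o["tool_rot"],o["qpos"])
crop("side",290,190,450,340,4,"s5.png")
```

```text
11.2333 [ 0.56472069 -0.36689783  0.06956504] [-3.14055216e+00  1.10093177e-03  2.77646872e-01] [ 0.17867144  0.8583992   0.51349483  1.59185054 -0.52564486  0.83417555
 -0.38910985]
```

View pics/s5.png

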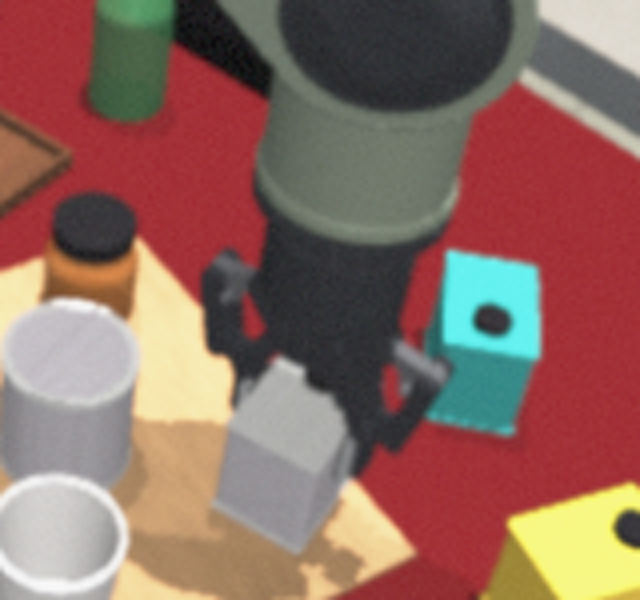

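The can is upright and centred in the grip at 55.7 mm. Next I lift it and carry it to the lane, turning +2.73 in total.

servo_tool([
  [0, 0, 20, 0, 1],
  [0, 0, 50, 0.06, 1],
  [0, 0, 85, 0.16, 1],
  [0, 15, 120, 0.28, 1],
  [-3, 40, 150, 0.4, 1],
  [-8, 70, 165, 0.52, 1],
  [-12, 100, 170, 0.64, 1],
  [-16, 130, 170, 0.76, 1],
  [-20, 160, 170, 0.88, 1],
  [-24, 190, 170, 1.0, 1],
])

```text
clock: 12.12
position: [0.5408, -0.176, 0.2405]
tool_rot: [3.14, -0.0, 1.283]
force: [-0.1, 0.5, -5.0]
grip_width: 0.0555
```

servo_tool([
  [-4, 30, 0, 0.12, 1],
  [-8, 62, 0, 0.24, 1],
  [-12, 96, 0, 0.36, 1],
  [-16, 130, 0, 0.48, 1],
  [-20, 164, 0, 0.6, 1],
  [-25, 200, 0, 0.72, 1],
  [-30, 236, 0, 0.84, 1],
  [-36, 272, 0, 0.96, 1],
  [-42, 308, 0, 1.08, 1],
  [-48, 340, 0, 1.2, 1],
])

```text
clock: 12.95
position: [0.4928, 0.1647, 0.2403]
tool_rot: [3.14, 0.001, 2.484]
force: [1.2, 0.2, -4.8]
grip_width: 0.0557
```

servo_tool([
  [-5, 25, 0, 0.12, 1],
  [-8, 50, 0, 0.24, 1],
  [-11, 70, 0, 0.36, 1],
  [-13, 82, 0, 0.48, 1],
  [-14, 88, 0, 0.53, 1],
  [-14, 88, 0, 0.53, 1],
  [-14, 88, 0, 0.53, 1],
  [-14, 88, 0, 0.53, 1],
  [-14, 88, 0, 0.53, 1],
  [-14, 88, 0, 0.53, 1],
])

```text
clock: 13.78
position: [0.4795, 0.2502, 0.2395]
tool_rot: [-3.141, 0.0, 3.006]
force: [0.0, -0.0, -4.8]
grip_width: 0.0556
```

Run:
```python
from h import *
o=bot.observe();print(o["clock"],o["position"],o["tool_rot"],o["qpos"])
crop("side",130,60,310,210,4,"s6.png");crop("top",130,130,305,280,4,"t6.png")
```

```text
13.7833 [0.47945861 0.25020779 0.2394779 ] [-3.14142843e+00  3.49666400e-04  3.00582355e+00] [-0.492607    0.3806106  -0.12917419  1.80958723  0.05909597  0.95495107
  0.78824184]
```

View pics/s6.png

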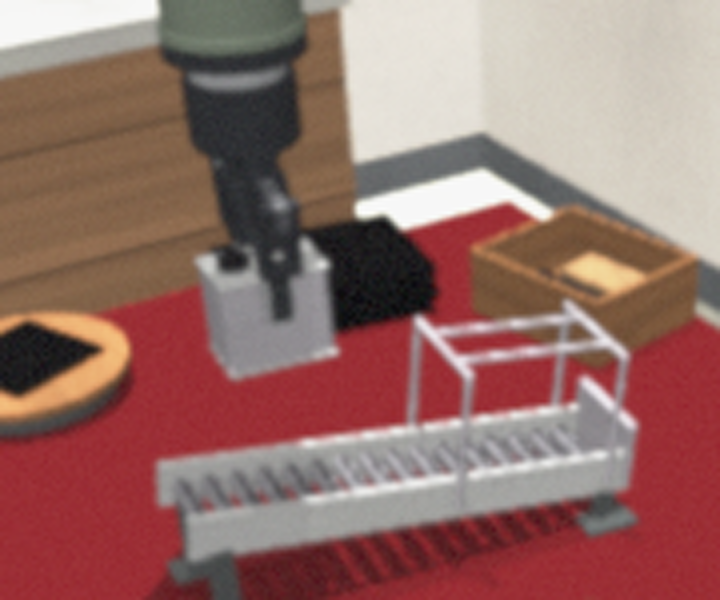

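View pics/t6.png

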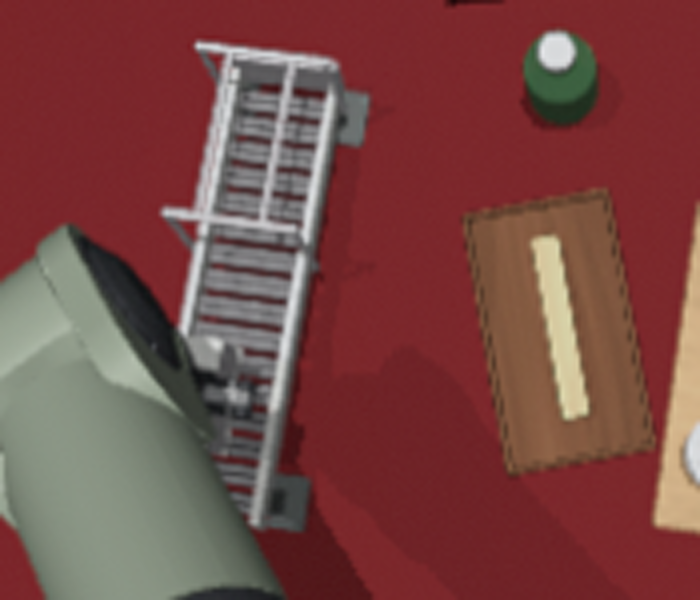

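The can hangs upright above the lane, aligned with it, and the stick is still flat in the tray. Lowering to just above the rollers.

servo_tool([
  [0, 1, -20, 0, 1],
  [0, 1, -45, 0, 1],
  [0, 1, -70, 0, 1],
  [0, 1, -88, 0, 1],
  [0, 1, -98, 0, 1],
  [0, 1, -104, 0, 1],
  [0, 1, -108, 0, 1],
  [0, 1, -110, 0, 1],
  [0, 1, -110, 0, 1],
  [0, 1, -110, 0, 1],
])

```text
clock: 14.72
position: [0.4796, 0.252, 0.13]
tool_rot: [3.141, 0.001, 3.008]
force: [-0.0, -0.5, -3.9]
grip_width: 0.0558
```

Run:
```python
from h import *
o=bot.observe();print(o["clock"],o["position"],o["force"])
crop("side",150,90,300,210,5,"s7.png")
```

```text
14.7167 [0.47960228 0.25203445 0.13000599] [-0.03279242 -0.47787481 -3.8807132 ]
```

View pics/s7.png

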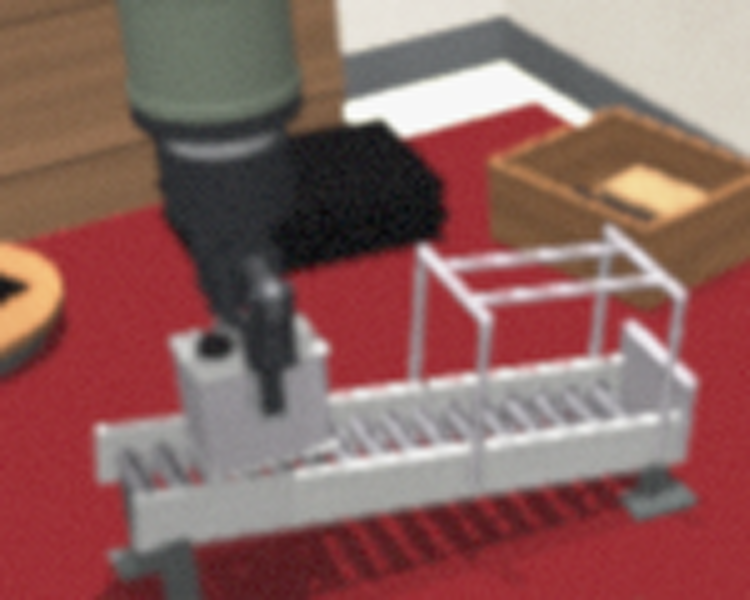

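Between the rails, with the uphill bottom edge at (205,468) close to the rollers. I'll lower slowly until it touches.

servo_tool([
  [0, 0, -1, 0, 1],
  [0, 0, -2, 0, 1],
  [0, 0, -3, 0, 1],
  [0, 0, -4, 0, 1],
  [0, 0, -5, 0, 1],
  [0, 0, -6, 0, 1],
  [0, 0, -6, 0, 1],
  [0, 0, -6, 0, 1],
  [0, 0, -6, 0, 1],
  [0, 0, -6, 0, 1],
])

```text
clock: 15.6
position: [0.4793, 0.2518, 0.1233]
tool_rot: [3.142, 0.0, 3.008]
force: [-0.9, 0.8, -4.1]
grip_width: 0.0554
```

servo_tool([
  [0, 0, -1, 0, 1],
  [0, 0, -1, 0, 1],
  [0, 0, -2, 0, 1],
  [0, 0, -2, 0, 1],
  [0, 0, -3, 0, 1],
  [0, 0, -3, 0, 1],
  [0, 0, -3, 0, 1],
  [0, 0, -3, 0, 1],
  [0, 0, -3, 0, 1],
  [0, 0, -3, 0, 1],
])

```text
clock: 16.43
position: [0.4797, 0.2517, 0.1209]
tool_rot: [3.141, 0.001, 3.007]
force: [-0.6, -2.0, 8.3]
grip_width: 0.0562
```

It touches with about 12 N. I'll ease the grip to 20 N and go down a little more so it swings onto the slope.

servo_tool([
  [0, 0, 0, 0, 1],
  [0, 0, 0, 0, 1],
  [0, 0, -1, 0, 1],
  [0, 0, -1, 0, 1],
  [0, 0, -2, 0, 1],
  [0, 0, -2, 0, 1],
  [0, 0, -3, 0, 1],
  [0, 0, -3, 0, 1],
  [0, 0, -3, 0, 1],
  [0, 0, -3, 0, 1],
], squeeze=20)

```text
clock: 17.27
position: [0.4805, 0.2516, 0.1184]
tool_rot: [3.141, 0.002, 3.007]
force: [2.6, -5.8, 16.9]
grip_width: 0.0555
```

Run:
```python
from h import *
crop("side",150,90,300,210,5,"s8.png")
```

```text
(no output)
```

View pics/s8.png

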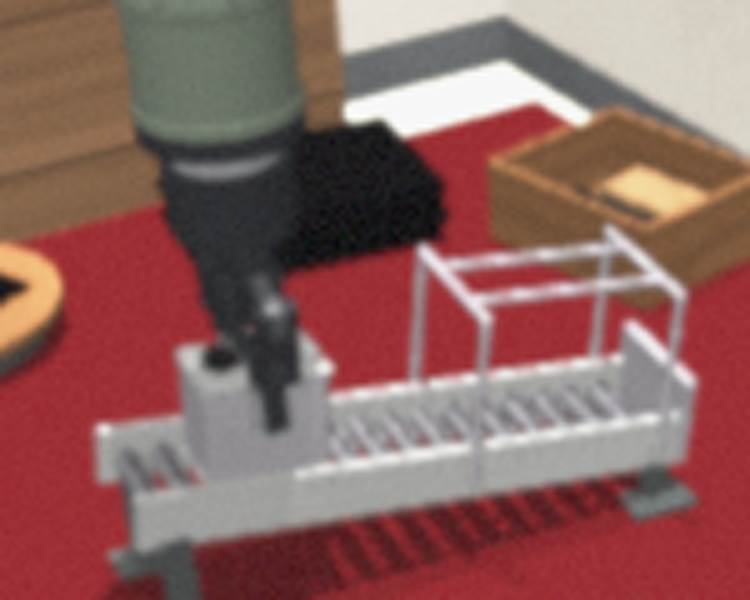

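The can has swung onto the slope. I'll take off some pressure and open slowly.

servo_tool([
  [0, 0, 1, 0, 1],
  [0, 0, 2, 0, 1],
  [0, 0, 2, 0, -0.25],
  [0, 0, 2, 0, -0.4],
  [0, 0, 2, 0, -0.55],
  [0, 0, 2, 0, -0.7],
  [0, 0, 2, 0, -0.85],
  [0, 0, 2, 0, -1],
  [0, 0, 2, 0, -1],
  [0, 0, 2, 0, -1],
])

```text
clock: 18.15
position: [0.4792, 0.2518, 0.1193]
tool_rot: [-3.142, 0.0, 3.008]
force: [-0.3, -0.0, 0.2]
grip_width: 0.0856
```

Run:
```python
from h import *
crop("side",150,90,300,210,5,"s9.png")
```

```text
(no output)
```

View pics/s9.png

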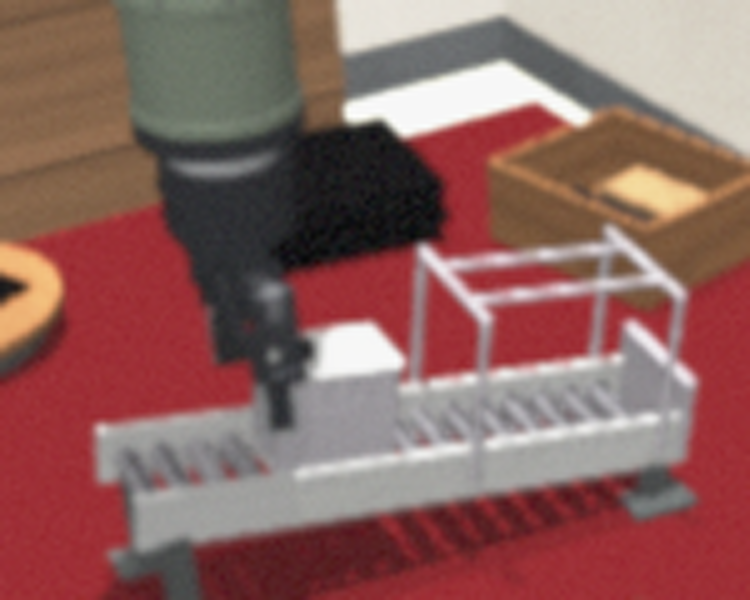

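The can is rolling downhill. I'll wait, then rise.

servo_tool([
  [0, 0, 0, 0, -1],
  [0, 0, 0, 0, -1],
  [0, 0, 0, 0, -1],
  [0, 0, 0, 0, -1],
  [0, 0, 0, 0, -1],
  [0, 0, 5, 0, -1],
  [0, 0, 20, 0, -1],
  [0, 0, 50, 0, -1],
  [0, 0, 80, 0, -1],
  [0, 0, 100, 0, -1],
])

```text
clock: 19.03
position: [0.4796, 0.2521, 0.2222]
tool_rot: [3.14, 0.001, 3.008]
force: [0.1, 0.6, 0.5]
grip_width: 0.0857
```

servo_tool([
  [0, -15, 10, -0.05, -1],
  [0, -40, 10, -0.1, -1],
  [0, -75, 10, -0.15, -1],
  [0, -115, 10, -0.2, -1],
  [-5, -155, 10, -0.25, -1],
  [-10, -195, 10, -0.3, -1],
  [-15, -235, 10, -0.35, -1],
  [-20, -275, 10, -0.4, -1],
  [-25, -310, 10, -0.45, -1],
  [-29, -340, 10, -0.48, -1],
])

```text
clock: 19.87
position: [0.449, -0.091, 0.2295]
tool_rot: [-3.141, 0.0, 2.522]
force: [0.6, 0.4, 0.2]
grip_width: 0.0855
```

Run:
```python
from h import *
s=bot.grab_frame("side");t=bot.grab_frame("top")
cv2.imwrite("pics/s10f.png",s);cv2.imwrite("pics/t10f.png",t)
crop("side",150,110,350,260,4,"s10.png",s);crop("top",130,130,330,280,4,"t10.png",t)
```

```text
(no output)
```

View pics/s10.png

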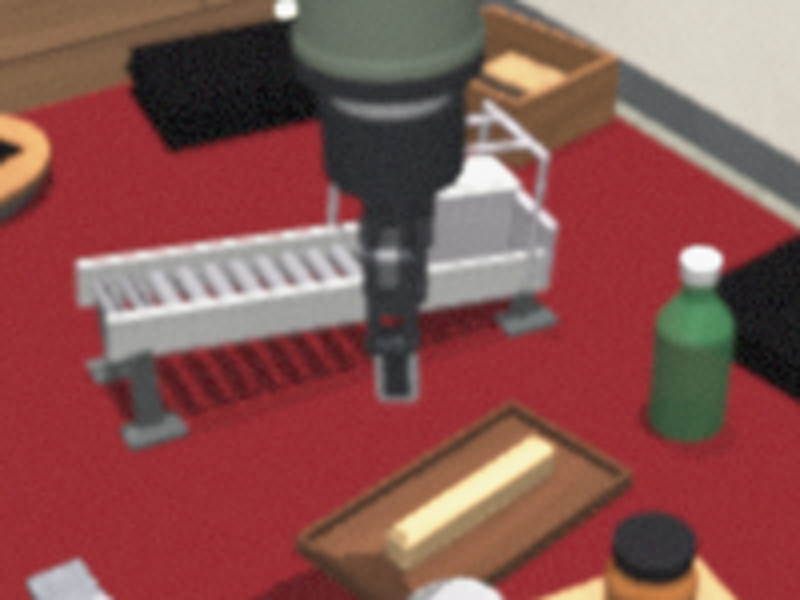

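View pics/t10.png

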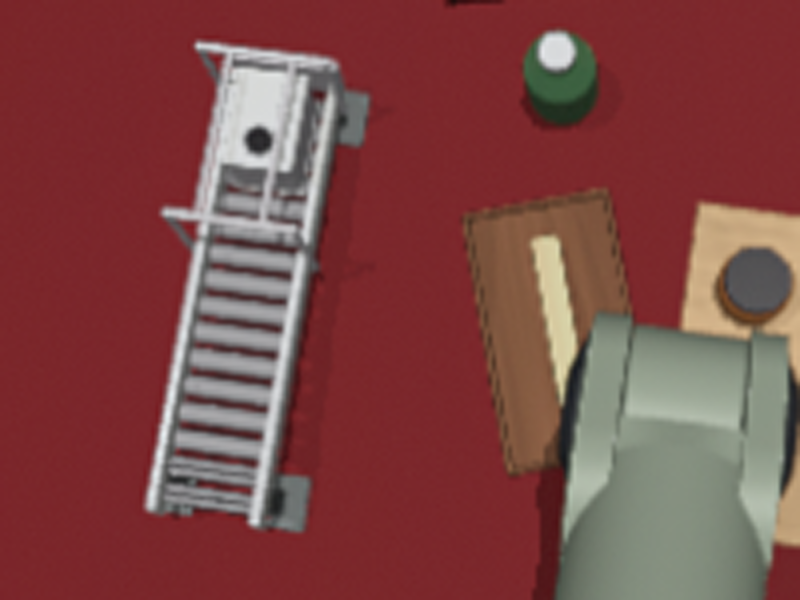

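The can is upright against the stop, its cap at (258,140) in the top crop. Next is the tin at (0.447, -0.141).

servo_tool([
  [-2, -30, -10, 0, -1],
  [-3, -53, -30, 0, -1],
  [-3, -53, -55, 0, -1],
  [-3, -53, -80, 0, -1],
  [-3, -53, -105, 0, -1],
  [-3, -53, -120, 0, -1],
  [-3, -53, -125, 0, -1],
  [-3, -53, -125, 0, -1],
  [-3, -53, -125, 0, -1],
  [-3, -53, -125, 0, -1],
])

```text
clock: 20.8
position: [0.4478, -0.1413, 0.1053]
tool_rot: [3.141, 0.001, 2.528]
force: [-0.2, 0.2, 0.2]
grip_width: 0.0856
```

Run:
```python
from h import *
crop("side",190,170,340,300,5,"s11.png")
```

```text
(no output)
```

View pics/s11.png

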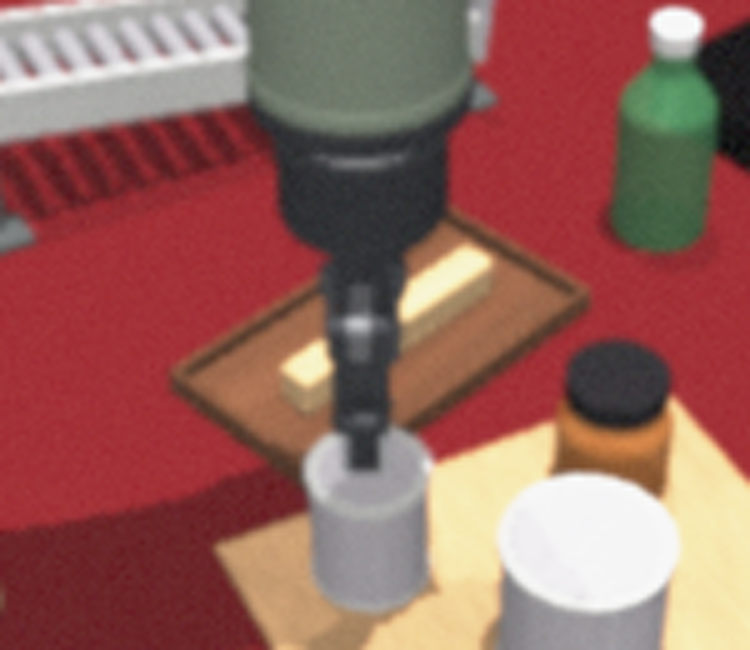

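The jaw line passes over the tin: finger at column 362, tin centre at about 367. Descending and gripping.

servo_tool([
  [0, 0, -15, 0, -1],
  [0, 0, -30, 0, -1],
  [0, 0, -45, 0, -1],
  [0, 0, -58, 0, -1],
  [0, 0, -66, 0, -1],
  [0, 0, -69, 0, -1],
  [0, 0, -69, 0, -1],
  [0, 0, -69, 0, -0.8],
  [0, 0, -69, 0, -0.6],
  [0, 0, -69, 0, -0.5],
], squeeze=30)

```text
clock: 21.68
position: [0.4476, -0.1412, 0.0359]
tool_rot: [3.141, 0.001, 2.528]
force: [0.5, -0.6, -0.4]
grip_width: 0.0642
```

servo_tool([
  [0, 0, 0, 0, -0.4],
  [0, 0, 0, 0, -0.2],
  [0, 0, 0, 0, 0],
  [0, 0, 0, 0, 0.5],
  [0, 0, 0, 0, 1],
  [0, 0, 0, 0, 1],
  [0, 0, 3, 0, 1],
  [0, 0, 12, 0, 1],
  [0, 0, 30, 0, 1],
  [0, 0, 55, 0, 1],
])

```text
clock: 22.52
position: [0.4463, -0.141, 0.0905]
tool_rot: [-3.141, -0.002, 2.528]
force: [-0.0, 0.1, -2.1]
grip_width: 0.0612
```

Run:
```python
from h import *
crop("side",190,150,340,280,5,"s12.png")
```

```text
(no output)
```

View pics/s12.png

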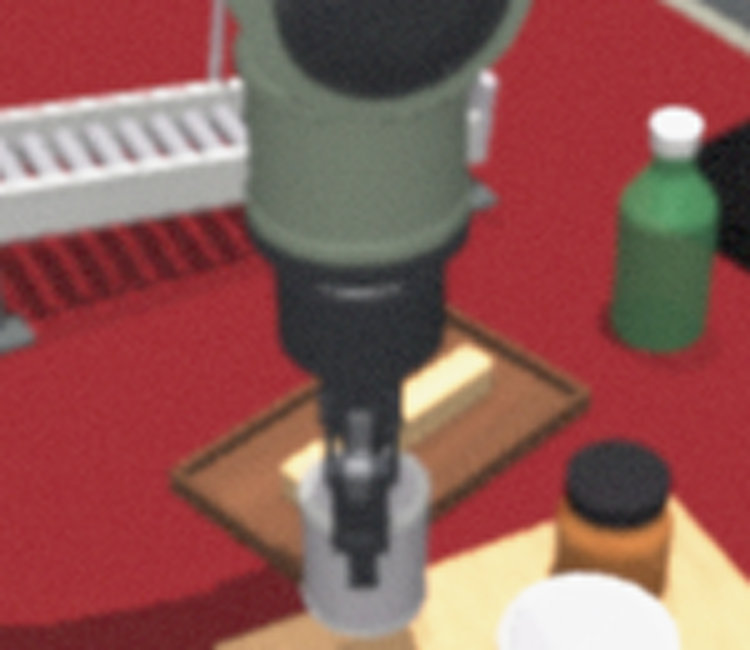

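The tin is held upright at a 61 mm opening. Carrying it to the lane.

servo_tool([
  [0, 0, 25, 0, 1],
  [0, 0, 60, 0, 1],
  [0, 10, 95, 0.05, 1],
  [2, 35, 120, 0.1, 1],
  [4, 65, 130, 0.15, 1],
  [7, 100, 130, 0.2, 1],
  [10, 135, 130, 0.25, 1],
  [13, 170, 130, 0.3, 1],
  [16, 205, 130, 0.35, 1],
  [19, 240, 130, 0.4, 1],
])

```text
clock: 23.4
position: [0.4659, 0.1004, 0.2211]
tool_rot: [3.141, 0.001, 2.93]
force: [1.2, 0.0, -2.6]
grip_width: 0.0611
```

servo_tool([
  [3, 35, 0, 0.03, 1],
  [6, 70, 0, 0.06, 1],
  [9, 105, 0, 0.08, 1],
  [11, 130, 0, 0.08, 1],
  [13, 145, 0, 0.08, 1],
  [13, 152, 0, 0.08, 1],
  [13, 152, -20, 0.08, 1],
  [13, 152, -40, 0.08, 1],
  [13, 152, -60, 0.08, 1],
  [13, 152, -75, 0.08, 1],
])

```text
clock: 24.23
position: [0.4791, 0.249, 0.1443]
tool_rot: [-3.14, -0.0, 3.006]
force: [-0.7, 0.5, -3.1]
grip_width: 0.0614
```

Run:
```python
from h import *
o=bot.observe();print(o["clock"],o["position"],o["tool_rot"])
crop("side",150,90,300,210,5,"s13.png")
```

```text
24.2333 [0.47908475 0.24903754 0.14427418] [-3.14022162e+00 -3.22054360e-04  3.00618420e+00]
```

View pics/s13.png

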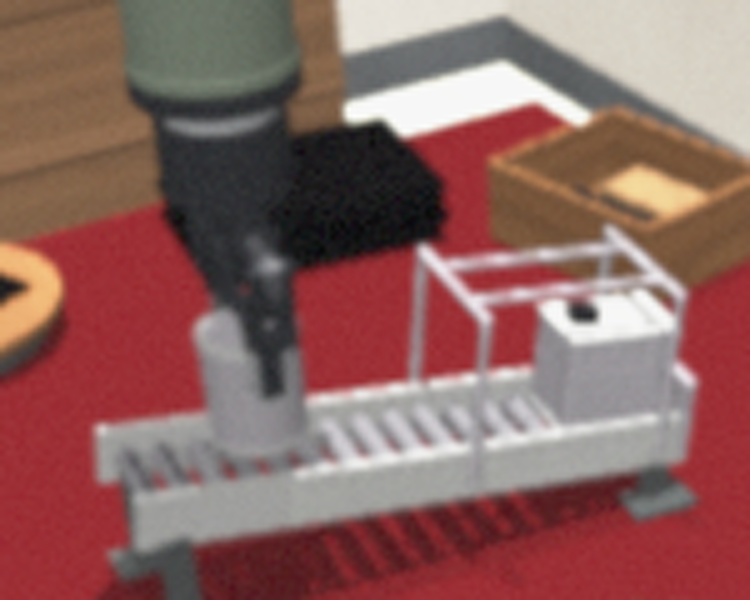

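The tin is centred above the rollers, and the can (600,350) is at the stop. I'll lower slowly to contact near z = 0.121.

servo_tool([
  [0, 1, -5, 0, 1],
  [0, 2, -9, 0, 1],
  [0, 2, -13, 0, 1],
  [0, 2, -15, 0, 1],
  [0, 2, -17, 0, 1],
  [0, 2, -19, 0, 1],
  [0, 2, -20, 0, 1],
  [0, 2, -21, 0, 1],
  [0, 2, -22, 0, 1],
  [0, 2, -22, 0, 1],
])

```text
clock: 25.12
position: [0.4792, 0.2528, 0.1232]
tool_rot: [-3.141, -0.0, 3.008]
force: [0.8, -0.2, -2.5]
grip_width: 0.0611
```

servo_tool([
  [0, 0, -1, 0, 1],
  [0, 0, -1, 0, 1],
  [0, 0, -2, 0, 1],
  [0, 0, -2, 0, 1],
  [0, 0, -2, 0, 1],
  [0, 0, -2, 0, 1],
  [0, 0, -2, 0, 1],
  [0, 0, -2, 0, 1],
  [0, 0, -2, 0, 1],
  [0, 0, -2, 0, 1],
], squeeze=20)

```text
clock: 25.95
position: [0.4799, 0.2528, 0.1219]
tool_rot: [3.141, 0.001, 3.007]
force: [1.3, -1.7, 8.3]
grip_width: 0.0612
```

servo_tool([
  [0, 0, -1, 0, 1],
  [0, 0, -1, 0, 1],
  [0, 0, -2, 0, 1],
  [0, 0, -2, 0, 1],
  [0, 0, -2, 0, 1],
  [0, 0, -2, 0, 1],
  [0, 0, -2, 0, 1],
  [0, 0, -2, 0, 1],
  [0, 0, -2, 0, 1],
  [0, 0, -2, 0, 1],
])

```text
clock: 26.78
position: [0.4811, 0.2528, 0.1208]
tool_rot: [3.14, 0.003, 3.007]
force: [4.9, -4.3, 18.9]
grip_width: 0.0612
```

Run:
```python
from h import *
crop("side",150,90,300,210,5,"s14.png")
```

```text
(no output)
```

View pics/s14.png

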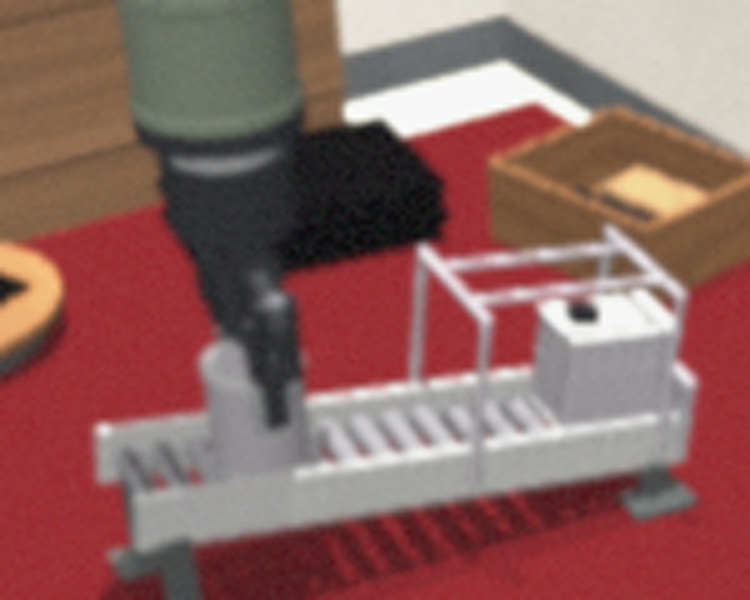

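The tin is seated, with about 21 N on it. I'll ease off and open.

servo_tool([
  [0, 0, 1, 0, 1],
  [0, 0, 2, 0, 1],
  [0, 0, 2, 0, -0.4],
  [0, 0, 2, 0, -0.5],
  [0, 0, 2, 0, -0.6],
  [0, 0, 2, 0, -0.75],
  [0, 0, 2, 0, -0.9],
  [0, 0, 2, 0, -1],
  [0, 0, 2, 0, -1],
  [0, 0, 2, 0, -1],
])

```text
clock: 27.67
position: [0.4792, 0.2528, 0.1213]
tool_rot: [-3.142, -0.0, 3.008]
force: [-0.9, -0.5, 0.9]
grip_width: 0.0856
```

Run:
```python
from h import *
crop("side",150,90,300,210,5,"s15.png")
```

```text
(no output)
```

View pics/s15.png

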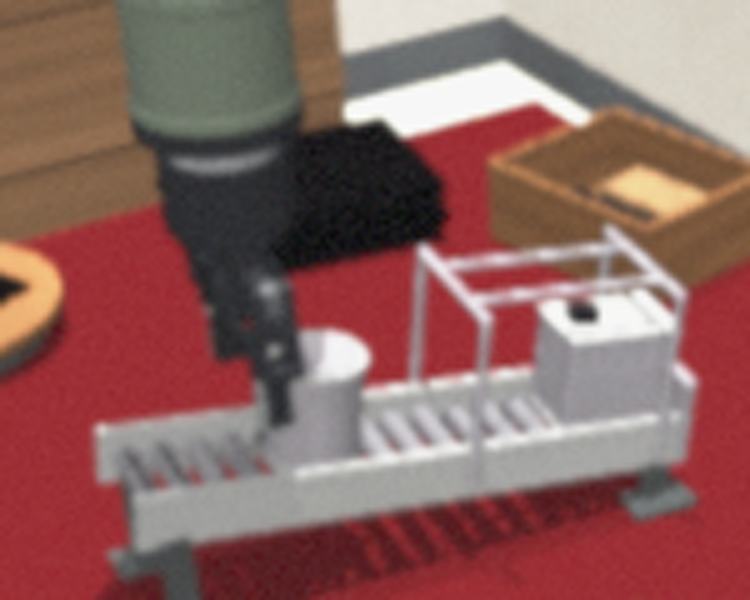

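The tin is rolling. I'll wait, then rise and move back so the cameras can see.

servo_tool([
  [0, 0, 0, 0, -1],
  [0, 0, 0, 0, -1],
  [0, 0, 0, 0, -1],
  [0, 0, 0, 0, -1],
  [0, 0, 0, 0, -1],
  [0, 0, 5, 0, -1],
  [0, 0, 20, 0, -1],
  [0, 0, 50, 0, -1],
  [0, 0, 80, 0, -1],
  [0, 0, 110, 0, -1],
])

```text
clock: 28.55
position: [0.479, 0.2527, 0.233]
tool_rot: [-3.141, -0.0, 3.008]
force: [0.7, 0.0, 0.2]
grip_width: 0.0856
```

servo_tool([
  [-10, 20, 10, 0, -1],
  [-25, 45, 20, 0, -1],
  [-40, 70, 20, 0, -1],
  [-55, 95, 20, 0, -1],
  [-70, 120, 20, 0, -1],
  [-80, 140, 20, 0, -1],
  [-90, 160, 20, 0, -1],
  [-90, 160, 20, 0, -1],
  [-90, 160, 20, 0, -1],
  [-90, 160, 20, 0, -1],
])

```text
clock: 29.38
position: [0.3896, 0.4122, 0.2514]
tool_rot: [-3.141, 0.0, 3.007]
force: [-0.5, 0.1, 0.4]
grip_width: 0.0858
```

Run:
```python
from h import *
o=bot.observe();print(o["clock"],o["position"],o["qd"].round(3))
s=bot.grab_frame("side");t=bot.grab_frame("top")
crop("side",150,110,410,370,2.3,"s16.png",s);crop("top",130,120,410,280,2.8,"t16.png",t);crop("side",150,100,310,220,5,"s16z.png",s)
```

```text
29.3833 [0.38957993 0.41223081 0.25144357] [ 0.015 -0.004  0.005  0.002  0.001 -0.003  0.   ]
```

View pics/s16.png

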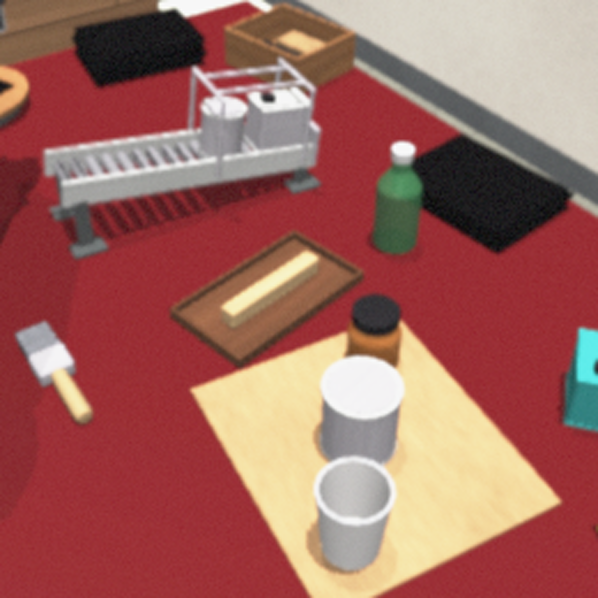

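View pics/t16.png

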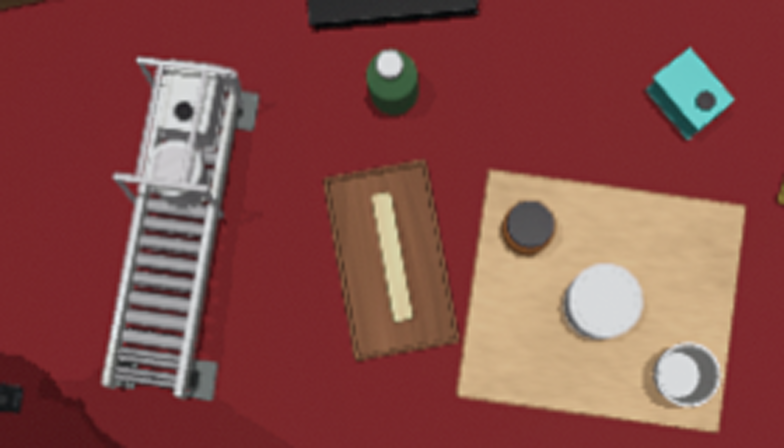

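View pics/s16z.png

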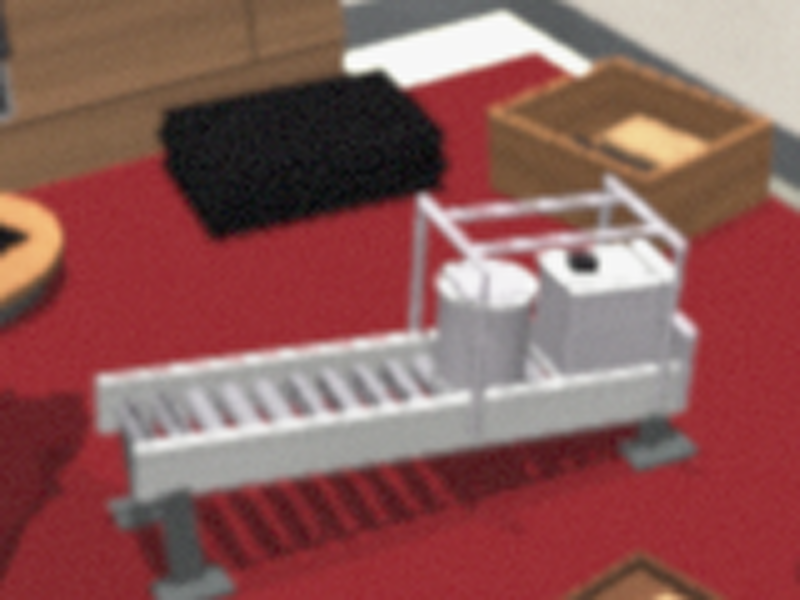

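The tin (485,325) is upright just behind the can. I'll wait a second and check whether it has come to rest against it.

servo_tool([
  [0, 0, 0, 0, -1],
  [0, 0, 0, 0, -1],
  [0, 0, 0, 0, -1],
  [0, 0, 0, 0, -1],
  [0, 0, 0, 0, -1],
  [0, 0, 0, 0, -1],
  [0, 0, 0, 0, -1],
  [0, 0, 0, 0, -1],
  [0, 0, 0, 0, -1],
  [0, 0, 0, 0, -1],
])

```text
clock: 30.32
position: [0.3892, 0.4128, 0.2513]
tool_rot: [-3.142, -0.0, 3.008]
force: [0.6, 0.3, 0.3]
grip_width: 0.0853
```

Run:
```python
from h import *
s=bot.grab_frame("side");t=bot.grab_frame("top")
cv2.imwrite("pics/s17f.png",s);cv2.imwrite("pics/t17f.png",t)
crop("side",225,125,300,190,9,"s17.png",s);crop("top",170,130,230,200,8,"t17.png",t)
```

```text
(no output)
```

View pics/s17.png

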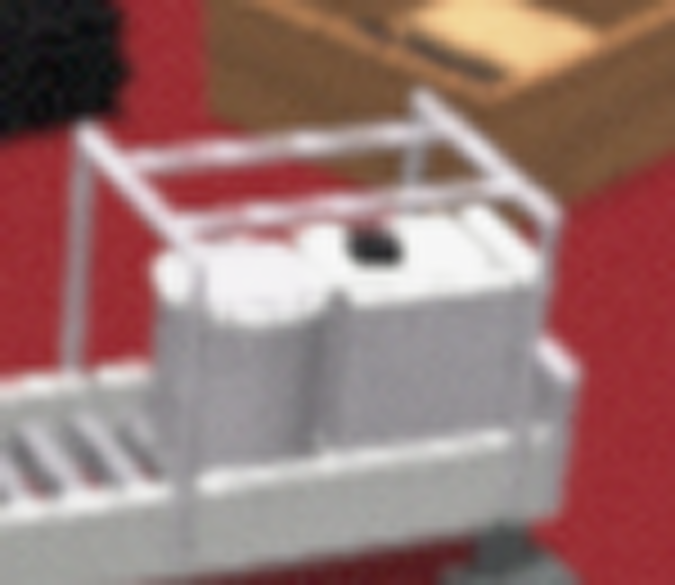

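View pics/t17.png

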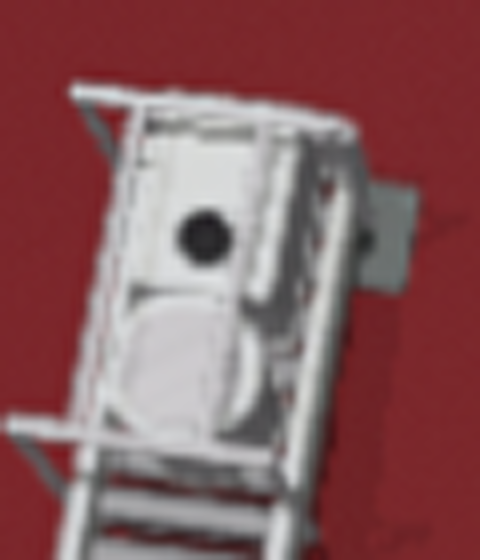

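servo_tool([
  [0, 0, 0, 0, -1],
  [0, 0, 0, 0, -1],
  [0, 0, 0, 0, -1],
  [0, 0, 0, 0, -1],
  [0, 0, 0, 0, -1],
  [0, 0, 0, 0, -1],
  [0, 0, 0, 0, -1],
  [0, 0, 0, 0, -1],
  [0, 0, 0, 0, -1],
  [0, 0, 0, 0, -1],
])

```text
clock: 31.25
position: [0.3892, 0.4128, 0.2513]
tool_rot: [-3.142, 0.0, 3.008]
force: [0.4, -0.6, -0.1]
grip_width: 0.0854
```

Run:
```python
from h import *
f=lambda p:(np.array(p)+.5)/8-.5+[170,130]
a=plane("top",[f((205,238))],.137)[0];b=plane("top",[f((187,367))],.134)[0]
L=np.array([.479,.2509]);R=np.array([[np.cos(.13),-np.sin(.13)],[np.sin(.13),np.cos(.13)]])
print("lane xy cap,tin",R@(a[:2]-L),R@(b[:2]-L))
s0=cv2.imread("pics/s17f.png");s=bot.grab_frame("side")
d=cv2.absdiff(s,s0)[125:190,225:300];print("diff",d.mean(),d.max(),cv2.absdiff(s,s0)[340:,200:300].mean())
```

```text
lane xy cap,tin [ 2.23265220e-01 -2.72573365e-05] [ 0.17249089 -0.00059607]
diff 1.802051282051282 17 1.9645
```

The cap-to-tin spacing is 50.8 mm, against 51 mm if they touch, and nothing moves between pictures beyond noise. Handing in.

```bash
python3 -c "
from workcell import bot
print(bot.job_done())"
```

```text
the job is handed in; nothing more can be done
None
```

The job is finished and handed in at about 31 s on the robot's clock; handing in gives no verdict. I laid the stick flat in the tray, then set the can on the rollers and let it roll to the stop. The smaller tin followed and rolled down to the can.

**Last checks:**
- **Stick:** both views show it flat in the tray, parallel to its long side.
- **Can:** it stands upright at the stop, with its cap at lane x ≈ 223 mm, where about 220 mm is expected.
- **Tin:** it stands upright against the can. Its centre is 50.8 mm from the cap's centre, and 51 mm means contact.
- **At rest:** two pictures about 1 s apart differ only by noise.
- **Other things:** the big tin, jar, cup and bottle stood where they were, judged by eye from the pictures. The gripper was open and well clear of everything.

**Forces:** the highest reading at the end of a move was about 19 N, while I pressed the can and the tin onto the slope.

**Disagreements:** heights measured on the lane were about 3 mm above the given ones. The tray rim came out at 6 to 13 mm instead of 16 mm. I lowered each part until the force showed contact, so neither mattered.

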